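# Find the rocking tile and hold it flush

## Task

One of the six tiles on the pot stand has not bonded: it rocks when pressed near its edge. Press the tiles gently with the fingertips to find which one it is, then push that tile down flush with its neighbours and finish while still holding it down there, so that its adhesive pads can grip. Pick nothing up and leave everything else on the ledge where it is.

Things in the scene. Friction and masses are not known exactly. Their poses are not given: they have to be found in the camera images.
- stand: low tiled pot stand fixed on the ledge: 206 x 306 mm board in aluminium trim with six identical green-blue tiles, 2 along x by 3 along y, each 97 x 97 x 8 mm at 100 mm spacing, yellow spacers in the joints. Tile and trim tops 16 mm above the ledge. Five tiles are bonded and rigid; one, looking the same, is loose. Origin: centre of the underside, on the ledge; z up
- place_1 (a point): centre of one of the six tile places, at the height where a properly laid tile's top face is, 16 mm above the ledge; z up, x and y along the tile's sides (same axes as stand). Any of the six tiles may be the loose one. This one lies +50 mm along x and +100 mm along y from the middle of the stand
- place_2 (a point): centre of one of the six tile places, at the height where a properly laid tile's top face is, 16 mm above the ledge; z up, x and y along the tile's sides (same axes as stand). Any of the six tiles may be the loose one. This one lies +50 mm along x and +0 mm along y from the middle of the stand
- place_3 (a point): centre of one of the six tile places, at the height where a properly laid tile's top face is, 16 mm above the ledge; z up, x and y along the tile's sides (same axes as stand). Any of the six tiles may be the loose one. This one lies +50 mm along x and -100 mm along y from the middle of the stand
- place_4 (a point): centre of one of the six tile places, at the height where a properly laid tile's top face is, 16 mm above the ledge; z up, x and y along the tile's sides (same axes as stand). Any of the six tiles may be the loose one. This one lies -50 mm along x and +100 mm along y from the middle of the stand
- place_5 (a point): centre of one of the six tile places, at the height where a properly laid tile's top face is, 16 mm above the ledge; z up, x and y along the tile's sides (same axes as stand). Any of the six tiles may be the loose one. This one lies -50 mm along x and +0 mm along y from the middle of the stand
- place_6 (a point): centre of one of the six tile places, at the height where a properly laid tile's top face is, 16 mm above the ledge; z up, x and y along the tile's sides (same axes as stand). Any of the six tiles may be the loose one. This one lies -50 mm along x and -100 mm along y from the middle of the stand
- rocker_lift (a joint): height of the loose tile's centre above flush (whichever tile it is), m: about 0.004 when left alone, as it stands on springy adhesive pads and rises again when let go; 0 = flush with its neighbours. About 5 N on its centre press it flush, more if off centre; there it stops on the board
- rocker_tip_x (a joint): tipping of the loose tile about the stand's x axis, rad; positive = its +y side up. Within 0.02 of level when left alone; pressed 25 to 40 mm off its centre along y, 1 to 3 N tip it 0.035 to 0.065 rad down towards the finger
- rocker_tip_y (a joint): the same about the stand's y axis, for presses off centre along x; positive = its -x side up
- saucer: loose clay saucer, 150 mm wide, 25 mm high; origin at the centre of its underside. A fixed cupboard with a lever latch, 334 mm high, stands behind it at the left rear of the ledge
- pail: loose blue plastic pail, 230 mm wide at the rim, 190 mm high; origin at the centre of its underside. A fixed carton of spare tiles, 111 mm high, stands behind it at the right rear of the ledge
- pegs_tin: loose stainless tin of clothes pegs, 96 mm wide, 105 mm high, pegs standing up to 125 mm; origin at the centre of its underside
- jar: loose glass jar with a steel cap, 80 mm wide, 110 mm high; origin at the centre of its underside
- mallet: loose rubber mallet lying beside the stand, about 290 mm long along its x, the black head (92 mm along y, 58 mm high) at its +x end; origin on the ledge under its middle
- trowel: loose notched steel trowel lying flat, blade 270 mm along its x by 130 mm, wooden handle up to 67 mm high; origin at the centre of its underside
- spacer_tub: loose little white tub of tile spacers beside the stand, 68 mm wide, 40 mm high; origin at the centre of its underside

How it is judged (in metres and radians):
At the end, for the whole second after the job is handed in: through the last second the loose tile is held down flush: its centre within 1.5 mm of its neighbours' level and tipped less than 0.025 rad, with the fingers still pressing (over 1 N; it springs up when let go), and every loose thing on the ledge within 20 mm of where it stood (value of joint rocker_lift below 0.0015 m and value of joint rocker_tip_x between -0.025 and 0.025 rad and value of joint rocker_tip_y between -0.025 and 0.025 rad and contact force between the fingers and anything else above 1 N and distance of each of saucer, pail, pegs_tin, jar, mallet, trowel, spacer_tub from where it was at the start of the episode below 0.02 m); the arm keeps its last pose, push and grip.
It fails at once if the loose tile was lifted or pried up out of its place (its centre more than 10 mm above flush) (value of joint rocker_lift above 0.01 m).
It fails at once if a thing on the ledge was picked up, pushed or knocked over (moved more than 20 mm) (distance of any of saucer, pail, pegs_tin, jar, mallet, trowel, spacer_tub from where it was at the start of the episode above 0.02 m).
It fails at once if something was pressed hard enough to crack a tile (over 60 N) (contact force between any of the arm, the fingers and anything else above 60 N).
It also fails if it takes over 51 s, if anything falls off the work surface, if the arm or the gripper's body presses on something with over 40 N, if the wrist force passes 120 N, or if a joint passes its speed limit or range.

## Robot

A 6-joint arm with a two-finger parallel gripper is mounted at the origin on the work surface. World frame = base frame: x ahead of the robot, y to its left, z up, the work surface at z = 0. Lengths are in mm, angles in rad, forces in N, time in s.
With the tool pointing down it reaches from about 250 to 775 mm from the base axis. Payload 4 kg.
Tool frame: the origin (TCP) lies midway between the tips of the shut fingers; the grasp point (between the pads) lies 19 mm behind it (env.hold_point_z is the distance from the TCP to the grasp point, in mm); z points along the fingers, y is the direction in which the jaws open and shut (so a half turn about z gives the same grasp; the last joint's range is limited). The gripper opens to 85 mm and grips with 20 to 120 N. Pads are 22 mm wide; open, the fingers measure 114 mm over their backs; the gripper's body (76 mm by 85 mm) begins 54 mm behind the grasp point. The pads swing forward as they close: fully open they stand 13 mm farther back than shut.
Start: joints at [-1.203, 0.087, 1.371, -0, 1.684, -0.103], TCP at [249.48, -490.184, 203.741] pointing down, gripper open.
Joint ranges: [-3.1, 3.1], [-0.76, 2.03], [0.27, 2.55], [-1.08, 4.22], [0.17, 2.65], [-2.57, 2.57]. Speed limits (rad/s): [2.79, 2.79, 3.14, 3.14, 3.14, 3.14].

## Interface

Orientations are given as a unit quaternion [x, y, z, w].
In Python, from cell import env gives the robot as it stands.
- The arm moves only by the tool apply_moves, never from a script. Its argument "rows" is a list of rows, each a list of 7 numbers: the turn, a rotation vector about the world's x, y, z in units of pi/2 rad (1.0 is pi/2 rad), then the shift along the world's x, y, z in units of 1 m (1.0 is 1 m), then the gripper command: -1 is shut, 1 is fully open, values between are in proportion. A call has 1 to 8 rows; each row shifts and turns the commanded pose from where the row before left it; what a row does not reach is not made up. A row lasts 1/8 s, in which the tool goes at most 62.5 mm and 10.7 degrees, less where a joint would pass 70% of its speed; a pose out of reach is approached as far as the arm can. A call with a number of a shift or a turn outside -1 to 1 is refused whole. A call with a gripper value outside its range is refused whole. The fingers move at their own pace and stop on an object; the grip force is fixed at half the most. Time passes only in rows, so rows that do not move let the fingers close. It gives the time, the measured TCP pose, the force and the opening at its end, in the units of the state.
- env.get_obs(): the state, without advancing time (a new reading comes with each control period).
- env.get_image(name): name is "scene" or "top"; returns a dict with "pixels" (420x560x3 uint8, blue, green, red), "K" (3x3 intrinsics, pixels), "extrinsics" (4x4, takes a point from world to camera coordinates). Camera axes: x right, y up, looking along -z (the intrinsics and any distortion apply to the point x, -y, -z); pixel columns grow to the right and rows downward; lengths in mm; the calibration is good to about 2 mm. A picture is of the moment at which its call begins. There is no depth.
- env.hand_in(): hands the job in, once; it reports no verdict.
The state is a dict: "clock": time; "qpos": joint angles; "dq": joint speeds; "joint_torque": joint torques, N m; "ee_pos": TCP position; "tool_rot": TCP orientation; "contact_force": force on the tool from outside, world axes, zero at the start; "wrist_torque": the same for the moment, N m; "grip_width": finger opening in mm.
Only numpy, scipy, OpenCV 4.12 (cv2) and the standard library are available. Lean on these libraries where they do the work, as an engineer would, in place of code of your own. Each camera call takes 0.05 s, during which the arm holds its last target. There are 200 camera calls.

## Working session

There is one attempt and no reset: what is moved stays moved. The work goes in short steps, Python scripts to look and compute and a tool call to move; the robot and the scene stay as the last step left them, time stands still between calls to the robot, and variables do not carry over. Pictures are saved under pics/ and viewed, about 8 in all and at most 12, crops included, and the job is handed in when it is done.

Besides the shell and the picture viewer there is one more tool, called after "Request:" by a JSON object that holds its "fn" and its "kwargs", one argument or row to a line. apply_moves: Moves the arm, as the interface text tells. Shifts and turns lie within -1 to 1; 1 stands for 1 m of shift or pi/2 rad of turn. Its arguments: {"type":"object","properties":{"rows":{"type":"array"}},"required":["rows"]}

```bash
mkdir -p pics; cat > h.py <<'E'
import numpy as np, cv2
from cell import env
def shot(n,f):
    d=env.get_image(n); cv2.imwrite(f'pics/{f}.png',d["pixels"]); return d
def ray(d,u,v,z):
    K=np.array(d["K"]);T=np.array(d["extrinsics"]);R=T[:3,:3];c=-R.T@T[:3,3]
    p=np.linalg.solve(K,[u,v,1]); r=R.T@np.array([p[0],-p[1],-p[2]])
    return c+r*(z-c[2])/r[2]
E
python3 - <<'E'
from h import *
import pickle
D={n:shot(n,n+'0') for n in("scene","top")}
pickle.dump(D,open('d0.pkl','wb'))
print(env.get_obs())
for d in D.values(): print(d["K"],d["extrinsics"])
cv2.imwrite('pics/both.png',cv2.resize(np.vstack([D[n]["pixels"] for n in D]),(800,1200))[:600*2])
E
```

```text
{'clock': 0.1, 'qpos': array([-1.20308808e+00,  8.78781598e-02,  1.37215014e+00,  8.52770314e-06,
        1.68361457e+00, -1.03092775e-01]), 'dq': array([-0.00047202, -0.00091352, -0.00277845,  0.00125136, -0.0007248 ,
       -0.00031239]), 'joint_torque': array([ 2.47451790e-03, -3.53014469e+01, -3.14219177e+01, -1.16411620e-04,
        7.93309417e-03, -9.96333256e-06]), 'ee_pos': array([ 249.29279889, -489.6699776 ,  202.63399725]), 'tool_rot': array([ 9.72420386e-01,  2.33232808e-01, -1.31034117e-04, -1.01670736e-03]), 'contact_force': array([-0.26038719,  0.06927467, -0.43936047]), 'wrist_torque': array([ 0.02100604, -0.03098913,  0.04315721]), 'grip_width': 85.56442170732382}
[[471.95382998   0.         279.76207161]
 [  0.         471.95382998 210.70545861]
 [  0.           0.           1.        ]] [[-7.27338389e-01  6.86273864e-01 -2.65541001e-03  4.05681107e+02]
 [-4.56547549e-01 -4.80969825e-01  7.48486715e-01  2.24758505e+02]
 [ 5.12389698e-01  5.45615443e-01  6.63144468e-01 -2.13481651e+03]
 [ 0.00000000e+00  0.00000000e+00  0.00000000e+00  1.00000000e+00]]
[[426.10235733   0.         281.87565835]
 [  0.         426.10235733 202.80849039]
 [  0.           0.           1.        ]] [[-1.90154219e-02 -9.99676469e-01 -1.68929356e-02  2.44491914e+01]
 [ 9.95104587e-01 -2.05619368e-02  9.66647190e-02 -5.64640544e+02]
 [-9.69807964e-02 -1.49721173e-02  9.95173634e-01 -1.40974822e+03]
 [ 0.00000000e+00  0.00000000e+00  0.00000000e+00  1.00000000e+00]]
```

View pics/top0.png

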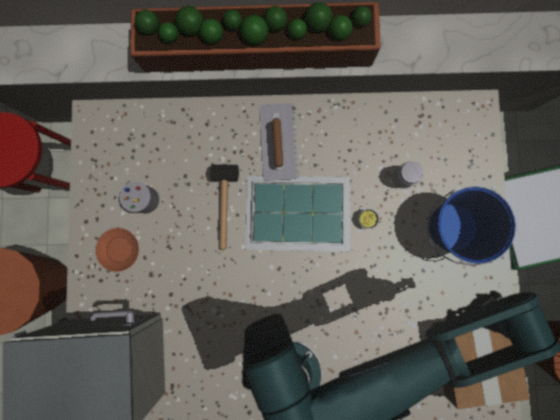

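View pics/scene0.png

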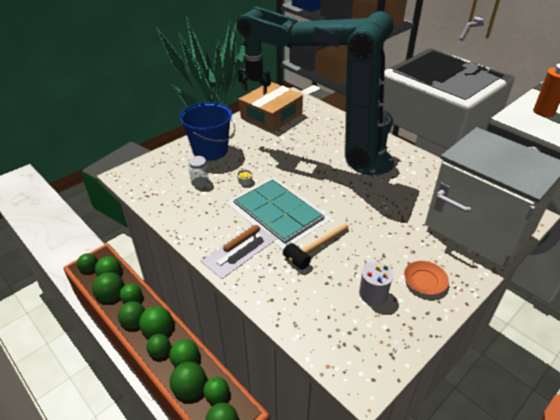

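The top view shows the stand's tiles spanning about (253–343, 183–243), with the mallet to the left at (225,205), the trowel touching the far side at (278,140) and the tub to the right at (368,218). The scene view agrees, and the arm is clear of the stand.

```bash
python3 - <<'E'
from h import *
import pickle
D=pickle.load(open('d0.pkl','rb'))
roi={"top":(235,170,365,260),"scene":(225,170,335,250)}
cs={}
for n,d in D.items():
    x0,y0,x1,y1=roi[n]; im=d["pixels"]; hsv=cv2.cvtColor(im,cv2.COLOR_BGR2HSV)
    m=cv2.inRange(hsv,(75,70,40),(100,255,255)); k=np.zeros_like(m);k[y0:y1,x0:x1]=m[y0:y1,x0:x1]
    k=cv2.morphologyEx(k,cv2.MORPH_CLOSE,np.ones((5,5)))
    c=max(cv2.findContours(k,cv2.RETR_EXTERNAL,cv2.CHAIN_APPROX_NONE)[0],key=cv2.contourArea)
    P=np.array([ray(d,*p[0],16)[:2] for p in c],np.float32)
    r=cv2.minAreaRect(P); print(n,r, cv2.boundingRect(c)); print(cv2.boxPoints(r).round(1))
    # pixel centre via projecting back is unnecessary: rays through centre
    cs[n]=(d,r[0])
# height check: the two rays' crossing through rect centres
A=[]
for n,(d,c) in cs.items():
    T=np.array(d["extrinsics"]);o=-T[:3,:3].T@T[:3,3];A.append((o,np.array([*c,16])-o))
(o1,a),(o2,b)=A
t=np.linalg.lstsq(np.c_[a,-b],o2-o1,rcond=None)[0];print(o1+a*t[0],o2+b*t[1])
for n,p,z in[("top",(225,205),20),("top",(232,250),20),("top",(368,218),40),("top",(412,172),110),("top",(278,164),60)]: print(p,ray(D[n],*p,z))
x0,y0,x1,y1=roi["top"]
a=cv2.resize(D["top"]["pixels"][y0-10:y1+10,x0-10:x1+10],(760,556),interpolation=cv2.INTER_CUBIC)
cv2.imwrite('pics/crop.png',a)
E
```

```text
scene ((530.4384155273438, -41.560943603515625), (297.9380187988281, 198.84536743164062), 87.96277618408203) (236, 181, 85, 58)
[[ 425.8 -186.9]
 [ 624.5 -194. ]
 [ 635.1  103.8]
 [ 436.4  110.8]]
top ((531.263671875, -38.233978271484375), (289.60400390625, 187.46835327148438), 87.75894927978516) (254, 185, 87, 56)
[[ 431.9 -179.3]
 [ 619.3 -186.6]
 [ 630.6  102.8]
 [ 443.3  110.1]]
[532.35302995 -39.49703356  18.45535267] [531.09254714 -38.18544974  18.33575583]
(225, 205) [562.26522633 206.6929188   20.        ]
(232, 250) [409.86289875 184.03487381  20.        ]
(368, 218) [ 507.21463377 -271.97298374   40.        ]
(412, 172) [ 646.97583878 -404.23798876  110.        ]
(278, 164) [691.80471461  23.18096292  60.        ]
```

View pics/crop.png

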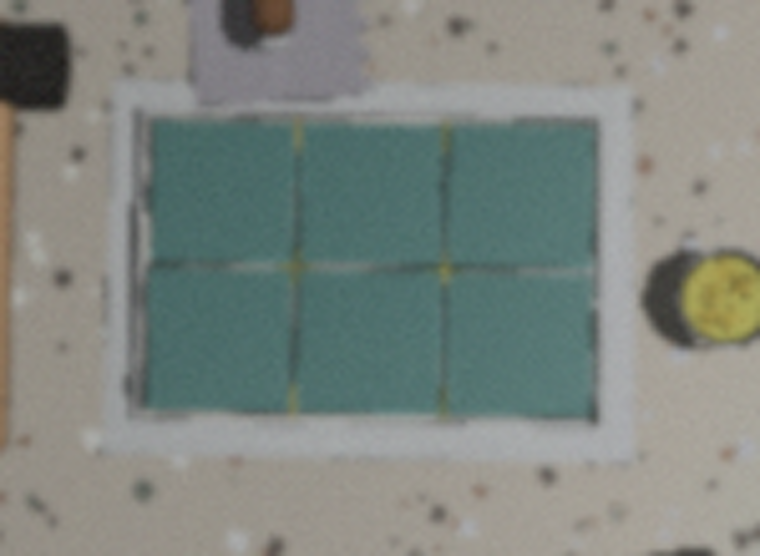

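The crop shows no visible difference between the tiles. Stand centre is about (531,-39.5), yaw about -0.038. The two-view height is 18 mm against 16 mm expected. I'll shut the fingers and go above place_6, 28 mm inward of its centre.

Request:
{"fn": "apply_moves", "kwargs": {
  "rows": [
    [0, 0, 0, 0.032, 0.044, 0, -1],
    [0, 0, -0.065, 0.032, 0.044, 0, -1],
    [0, 0, -0.065, 0.032, 0.044, 0, -1],
    [0, 0, -0.065, 0.032, 0.044, 0, -1],
    [0, 0, -0.065, 0.032, 0.044, 0, -1],
    [0, 0, -0.065, 0.032, 0.044, 0, -1],
    [0, 0, 0, 0.032, 0.044, 0, -1],
    [0, 0, 0, 0.032, 0.044, 0, -1]
  ]
}}

```text
clock: 1.1
ee_pos: [506.0, -136.5, 203.2]
tool_rot: [1.0, -0.02, -0.0, 0.0]
contact_force: [-0.0, -0.0, 0.6]
grip_width: -0.2
```

Request:
{"fn": "apply_moves", "kwargs": {
  "rows": [
    [0, 0, 0, 0, 0, -0.05, -1],
    [0, 0, 0, 0, 0, -0.05, -1],
    [0, 0, 0, 0, 0, -0.05, -1],
    [0, 0, 0, 0, 0, -0.02, -1],
    [0, 0, 0, 0, 0, -0.005, -1],
    [0, 0, 0, 0, 0, -0.003, -1],
    [0, 0, 0, 0, 0, 0, -1],
    [0, 0, 0, 0, 0, 0, -1]
  ]
}}

```text
clock: 2.1
ee_pos: [506.4, -138.5, 27.0]
tool_rot: [1.0, -0.02, 0.001, 0.0]
contact_force: [0.8, -0.6, 0.2]
grip_width: 0.5
```

```bash
python3 - <<'E'
from h import *
import pickle
d=shot("top",'t1'); s=shot("scene","s1")
a=cv2.resize(d["pixels"][150:270,215:375],(520,390),interpolation=cv2.INTER_CUBIC)
b=cv2.resize(s["pixels"][130:250,200:300],(325,390),interpolation=cv2.INTER_CUBIC)[:,:275]
cv2.imwrite('pics/t1.png',np.hstack([a,b]))
o=env.get_obs();print(o['ee_pos'],o['contact_force'])
E
```

```text
[ 506.05825853 -138.43304795   26.66376502] [ 0.11902759 -0.54057297 -0.37352349]
```

View pics/t1.png

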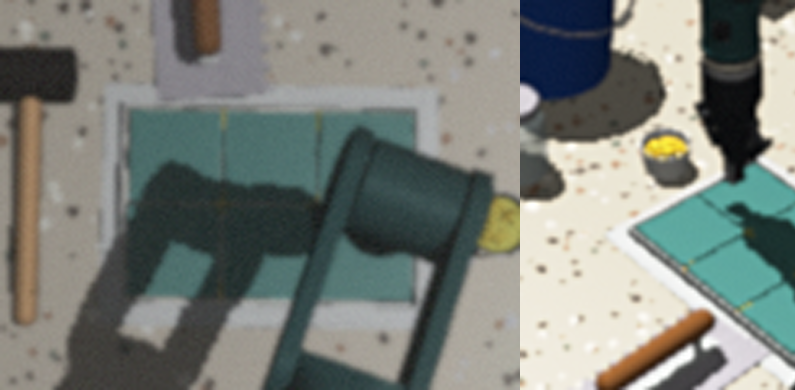

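The arm is over the -y near tile, with the fingertips above it and everything else clear. I'll step down gently.

Request:
{"fn": "apply_moves", "kwargs": {
  "rows": [
    [0, 0, 0, 0, 0, -0.004, -1],
    [0, 0, 0, 0, 0, -0.003, -1],
    [0, 0, 0, 0, 0, 0, -1],
    [0, 0, 0, 0, 0, 0, -1]
  ]
}}

```text
clock: 2.7
ee_pos: [505.4, -138.2, 18.6]
tool_rot: [1.0, -0.02, -0.0, 0.0]
contact_force: [0.5, -0.1, -0.1]
grip_width: -0.0
```

Request:
{"fn": "apply_moves", "kwargs": {
  "rows": [
    [0, 0, 0, 0, 0, -0.001, -1],
    [0, 0, 0, 0, 0, -0.001, -1],
    [0, 0, 0, 0, 0, 0, -1]
  ]
}}

```text
clock: 3.08
ee_pos: [505.4, -138.1, 16.6]
tool_rot: [1.0, -0.02, -0.0, -0.0]
contact_force: [-0.2, 0.4, -0.2]
grip_width: -0.4
```

Request:
{"fn": "apply_moves", "kwargs": {
  "rows": [
    [0, 0, 0, 0, 0, -0.001, -1],
    [0, 0, 0, 0, 0, -0.001, -1],
    [0, 0, 0, 0, 0, 0, -1]
  ]
}}

```text
clock: 3.45
ee_pos: [505.4, -138.1, 14.6]
tool_rot: [1.0, -0.02, -0.0, -0.0]
contact_force: [0.4, -1.2, 1.0]
grip_width: 0.1
```

Request:
{"fn": "apply_moves", "kwargs": {
  "rows": [
    [0, 0, 0, 0, 0, -0.001, -1],
    [0, 0, 0, 0, 0, 0, -1]
  ]
}}

```text
clock: 3.7
ee_pos: [505.4, -138.2, 13.6]
tool_rot: [1.0, -0.02, -0.0, 0.0]
contact_force: [1.4, -0.4, 0.8]
grip_width: 0.0
```

Request:
{"fn": "apply_moves", "kwargs": {
  "rows": [
    [0, 0, 0, 0, 0, -0.001, -1],
    [0, 0, 0, 0, 0, 0, -1]
  ]
}}

```text
clock: 3.95
ee_pos: [505.4, -138.1, 12.6]
tool_rot: [1.0, -0.02, -0.0, -0.0]
contact_force: [-0.7, -0.0, -0.4]
grip_width: -0.3
```

Request:
{"fn": "apply_moves", "kwargs": {
  "rows": [
    [0, 0, 0, 0, 0, -0.001, -1],
    [0, 0, 0, 0, 0, 0, -1]
  ]
}}

```text
clock: 4.2
ee_pos: [505.4, -138.1, 11.6]
tool_rot: [1.0, -0.02, -0.0, -0.0]
contact_force: [0.4, 0.9, -0.9]
grip_width: 0.1
```

No force at z = 11.6, below the nominal tile top, so I'll look before going lower.

```bash
python3 - <<'E'
from h import *
s=shot("scene","s2")
cv2.imwrite('pics/s2c.png',cv2.resize(s["pixels"][150:240,220:320],(700,600)[::1],interpolation=cv2.INTER_CUBIC))
T=np.array(s["extrinsics"]);K=np.array(s["K"])
for p in[(505.4,-138.1,11.6),(505.4,-138.1,16),(505.4,-138.1,20)]:
    c=T[:3,:3]@p+T[:3,3]; q=K@[c[0],-c[1],-c[2]]; q=q[:2]/q[2]; print(q,(q-[220,150])*[7,600/90])
o=env.get_obs();print(o['ee_pos'],o['contact_force'])
E
```

```text
[265.98820908 193.91975152] [321.91746356 292.79834346]
[265.96465749 193.09356987] [321.7526024  287.29046583]
[265.9431854  192.34033677] [321.60229781 282.26891178]
[ 505.43294001 -138.15554328   11.68573784] [0.22600484 0.26516646 1.51689034]
```

View pics/s2c.png

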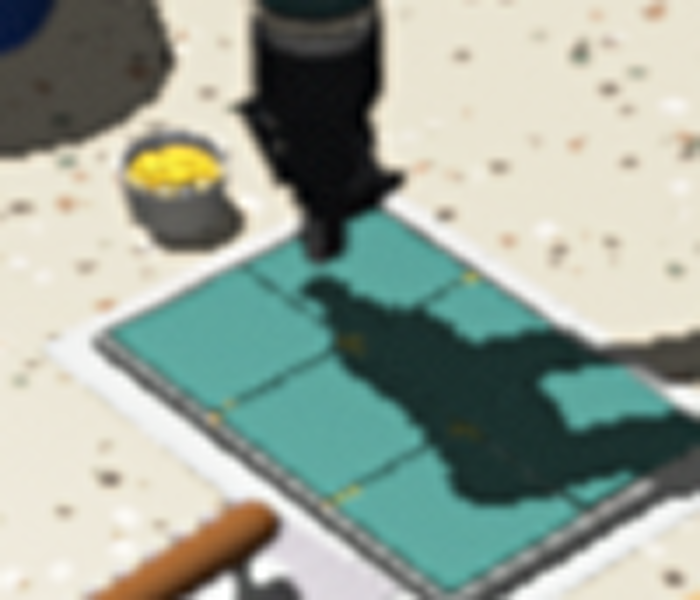

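The fingertip at crop (320,258) is still clear of the tile. There is a gap to its shadow at (318,285), and it sits about 5 px above where the reported TCP should project, so the real tip is roughly 15–25 mm above what the pose says. I'll keep stepping down and trust the force reading.

Request:
{"fn": "apply_moves", "kwargs": {
  "rows": [
    [0, 0, 0, 0, 0, -0.002, -1],
    [0, 0, 0, 0, 0, -0.001, -1],
    [0, 0, 0, 0, 0, -0.001, -1],
    [0, 0, 0, 0, 0, 0, -1]
  ]
}}

```text
clock: 4.75
ee_pos: [505.4, -138.1, 7.6]
tool_rot: [1.0, -0.02, -0.0, -0.0]
contact_force: [-0.1, -0.7, 0.3]
grip_width: -0.1
```

Request:
{"fn": "apply_moves", "kwargs": {
  "rows": [
    [0, 0, 0, 0, 0, -0.001, -1],
    [0, 0, 0, 0, 0, -0.001, -1],
    [0, 0, 0, 0, 0, 0, -1]
  ]
}}

```text
clock: 5.12
ee_pos: [505.4, -138.1, 5.6]
tool_rot: [1.0, -0.02, -0.0, 0.0]
contact_force: [0.0, 0.1, -0.6]
grip_width: -0.0
```

Request:
{"fn": "apply_moves", "kwargs": {
  "rows": [
    [0, 0, 0, 0, 0, -0.001, -1],
    [0, 0, 0, 0, 0, -0.001, -1],
    [0, 0, 0, 0, 0, 0, -1]
  ]
}}

```text
clock: 5.5
ee_pos: [505.4, -138.1, 3.6]
tool_rot: [1.0, -0.02, -0.0, -0.0]
contact_force: [0.9, -0.6, -0.4]
grip_width: 0.0
```

Request:
{"fn": "apply_moves", "kwargs": {
  "rows": [
    [0, 0, 0, 0, 0, -0.001, -1],
    [0, 0, 0, 0, 0, -0.001, -1],
    [0, 0, 0, 0, 0, 0, -1]
  ]
}}

```text
clock: 5.88
ee_pos: [505.4, -138.2, 1.6]
tool_rot: [1.0, -0.02, -0.0, 0.0]
contact_force: [0.1, 0.6, 0.1]
grip_width: -0.2
```

Request:
{"fn": "apply_moves", "kwargs": {
  "rows": [
    [0, 0, 0, 0, 0, -0.001, -1],
    [0, 0, 0, 0, 0, -0.001, -1],
    [0, 0, 0, 0, 0, 0, -1]
  ]
}}

```text
clock: 6.25
ee_pos: [505.4, -138.1, -0.4]
tool_rot: [1.0, -0.02, -0.0, -0.0]
contact_force: [-0.5, -0.0, -0.5]
grip_width: -0.0
```

Request:
{"fn": "apply_moves", "kwargs": {
  "rows": [
    [0, 0, 0, 0, 0, -0.001, -1],
    [0, 0, 0, 0, 0, -0.001, -1],
    [0, 0, 0, 0, 0, 0, -1]
  ]
}}

```text
clock: 6.62
ee_pos: [505.4, -138.1, -2.4]
tool_rot: [1.0, -0.02, -0.0, -0.0]
contact_force: [-0.3, -0.0, -0.5]
grip_width: 0.0
```

```bash
python3 - <<'E'
from h import *
s=shot("scene","s3"); t=shot("top","t3")
a=cv2.resize(s["pixels"][165:225,235:305],(480,411),interpolation=cv2.INTER_CUBIC)
b=cv2.resize(t["pixels"][160:270,235:375],(320,411),interpolation=cv2.INTER_CUBIC)
cv2.imwrite('pics/s3c.png',np.hstack([a,b]))
o=env.get_obs();print(o['ee_pos'],o['contact_force'],o['qpos'],o['joint_torque'])
E
```

```text
[ 505.47762145 -138.17106932   -2.26993396] [-0.2079343  -0.29427834 -0.08247998] [-3.75006806e-01  1.65613479e-01  1.70836409e+00 -6.87437735e-05
  1.26762202e+00  1.23553668e+00] [ 3.29406885e-04 -3.47809803e+01 -2.75427121e+01 -3.42058238e-04
  2.73440579e-03 -2.69075514e-05]
```

View pics/s3c.png

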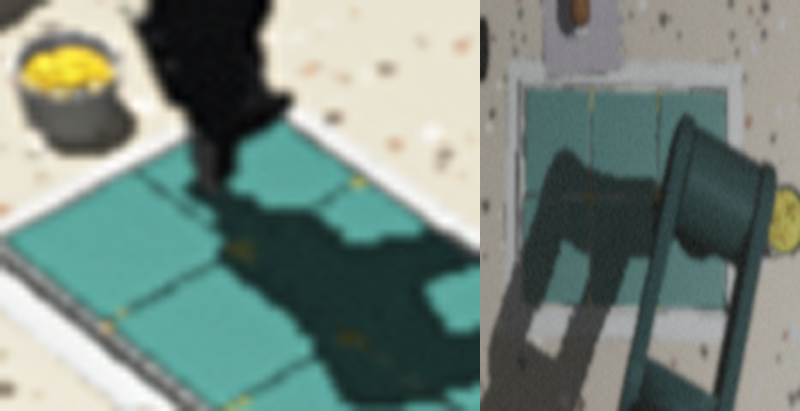

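The tip at crop (208,190), image (265.3,192.7), now almost meets its shadow. It also lies where (505,-138,16–18) should project, so xy is right and the reported z reads about 18–20 mm low. Continuing down.

Request:
{"fn": "apply_moves", "kwargs": {
  "rows": [
    [0, 0, 0, 0, 0, -0.001, -1],
    [0, 0, 0, 0, 0, 0, -1]
  ]
}}

```text
clock: 6.98
ee_pos: [505.4, -138.2, -3.4]
tool_rot: [1.0, -0.02, -0.0, 0.0]
contact_force: [0.2, 0.0, -0.1]
grip_width: 0.0
```

Request:
{"fn": "apply_moves", "kwargs": {
  "rows": [
    [0, 0, 0, 0, 0, -0.001, -1],
    [0, 0, 0, 0, 0, 0, -1]
  ]
}}

```text
clock: 7.22
ee_pos: [505.4, -138.1, -4.4]
tool_rot: [1.0, -0.02, -0.0, 0.0]
contact_force: [0.1, 0.5, 0.6]
grip_width: 0.5
```

Request:
{"fn": "apply_moves", "kwargs": {
  "rows": [
    [0, 0, 0, 0, 0, -0.001, -1],
    [0, 0, 0, 0, 0, 0, -1]
  ]
}}

```text
clock: 7.48
ee_pos: [505.4, -138.2, -5.3]
tool_rot: [1.0, -0.02, -0.0, 0.0]
contact_force: [-0.4, -0.6, 0.1]
grip_width: 0.2
```

Request:
{"fn": "apply_moves", "kwargs": {
  "rows": [
    [0, 0, 0, 0, 0, -0.001, -1],
    [0, 0, 0, 0, 0, 0, -1]
  ]
}}

```text
clock: 7.72
ee_pos: [505.4, -138.1, -6.4]
tool_rot: [1.0, -0.02, -0.0, 0.0]
contact_force: [-0.2, -0.6, -0.4]
grip_width: 0.2
```

Request:
{"fn": "apply_moves", "kwargs": {
  "rows": [
    [0, 0, 0, 0, 0, -0.001, -1],
    [0, 0, 0, 0, 0, 0, -1]
  ]
}}

```text
clock: 7.98
ee_pos: [505.4, -138.1, -7.4]
tool_rot: [1.0, -0.02, -0.0, 0.0]
contact_force: [-0.0, -0.3, -0.4]
grip_width: 0.1
```

Request:
{"fn": "apply_moves", "kwargs": {
  "rows": [
    [0, 0, 0, 0, 0, -0.001, -1],
    [0, 0, 0, 0, 0, 0, -1]
  ]
}}

```text
clock: 8.22
ee_pos: [505.4, -138.2, -8.4]
tool_rot: [1.0, -0.02, -0.0, 0.0]
contact_force: [0.8, -0.0, -0.3]
grip_width: -0.4
```

Request:
{"fn": "apply_moves", "kwargs": {
  "rows": [
    [0, 0, 0, 0, 0, -0.001, -1],
    [0, 0, 0, 0, 0, 0, -1]
  ]
}}

```text
clock: 8.48
ee_pos: [505.4, -138.2, -9.4]
tool_rot: [1.0, -0.02, -0.0, 0.0]
contact_force: [-0.5, 0.3, -0.5]
grip_width: -0.2
```

Request:
{"fn": "apply_moves", "kwargs": {
  "rows": [
    [0, 0, 0, 0, 0, -0.001, -1],
    [0, 0, 0, 0, 0, 0, -1]
  ]
}}

```text
clock: 8.72
ee_pos: [505.4, -138.2, -10.4]
tool_rot: [1.0, -0.02, -0.0, 0.0]
contact_force: [0.8, -0.1, 0.1]
grip_width: 0.2
```

```bash
python3 - <<'E'
from h import *
s=shot("scene","s4"); o3=cv2.imread('pics/s3.png')
f=lambda i:cv2.resize(i[170:210,245:290],(395,351),interpolation=cv2.INTER_CUBIC)
cv2.imwrite('pics/s4c.png',np.clip(np.hstack([f(o3),f(s["pixels"])]).astype(float)*1.6+15,0,255).astype(np.uint8))
E
```

```text
(no output)
```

View pics/s4c.png

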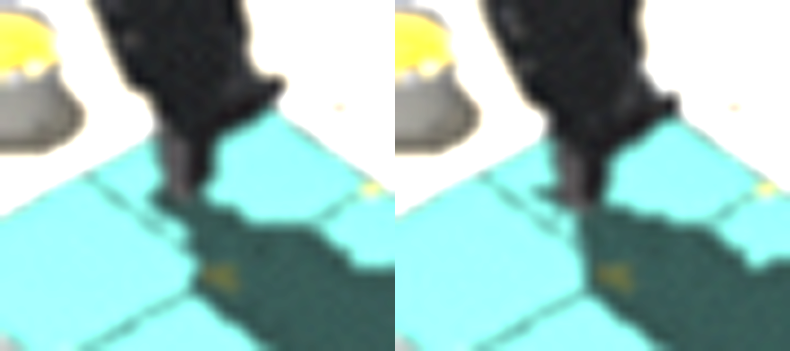

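The fingertips, near one at (580,210) and far one at (555,193), are now at about tile-top level, so contact should be close. Continuing in 1 mm steps.

Request:
{"fn": "apply_moves", "kwargs": {
  "rows": [
    [0, 0, 0, 0, 0, -0.001, -1],
    [0, 0, 0, 0, 0, 0, -1]
  ]
}}

```text
clock: 9.02
ee_pos: [505.4, -138.2, -11.4]
tool_rot: [1.0, -0.02, -0.0, 0.0]
contact_force: [0.3, -0.5, 0.5]
grip_width: 0.3
```

Request:
{"fn": "apply_moves", "kwargs": {
  "rows": [
    [0, 0, 0, 0, 0, -0.001, -1],
    [0, 0, 0, 0, 0, 0, -1]
  ]
}}

```text
clock: 9.28
ee_pos: [505.5, -138.2, -11.5]
tool_rot: [1.0, -0.02, 0.0, 0.0]
contact_force: [-2.3, 0.1, 6.1]
grip_width: -0.1
```

Request:
{"fn": "apply_moves", "kwargs": {
  "rows": [
    [0, 0, 0, 0, 0, -0.001, -1],
    [0, 0, 0, 0, 0, 0, -1]
  ]
}}

```text
clock: 9.52
ee_pos: [505.5, -138.2, -11.6]
tool_rot: [1.0, -0.02, 0.0, 0.0]
contact_force: [-3.5, 1.3, 9.5]
grip_width: -0.3
```

Request:
{"fn": "apply_moves", "kwargs": {
  "rows": [
    [0, 0, 0, 0, 0, -0.001, -1],
    [0, 0, 0, 0, 0, 0, -1]
  ]
}}

```text
clock: 9.78
ee_pos: [505.6, -138.2, -11.6]
tool_rot: [1.0, -0.02, 0.0, 0.0]
contact_force: [-6.2, 2.7, 14.9]
grip_width: -0.2
```

Place_6 is rigid: it stops dead at reported z = -11.5, with about 5 N per mm of command. Flush therefore reads about -11.5. Next is place_3. I'll check at -9.5, which should only touch a raised tile, then press.

Request:
{"fn": "apply_moves", "kwargs": {
  "rows": [
    [0, 0, 0, 0, 0, 0.01, -1],
    [0, 0, 0, 0, 0, 0.008, -1],
    [0, 0, 0, 0.022, -0.001, 0, -1],
    [0, 0, 0, 0.022, -0.001, 0, -1],
    [0, 0, 0, 0, 0, -0.01, -1],
    [0, 0, 0, 0, 0, -0.003, -1],
    [0, 0, 0, 0, 0, 0, -1],
    [0, 0, 0, 0, 0, 0, -1]
  ]
}}

```text
clock: 10.78
ee_pos: [549.0, -140.2, -9.2]
tool_rot: [1.0, -0.02, -0.0, 0.0]
contact_force: [0.4, 0.5, -0.8]
grip_width: -0.3
```

Request:
{"fn": "apply_moves", "kwargs": {
  "rows": [
    [0, 0, 0, 0, 0, -0.001, -1],
    [0, 0, 0, 0, 0, -0.001, -1],
    [0, 0, 0, 0, 0, -0.001, -1],
    [0, 0, 0, 0, 0, -0.001, -1],
    [0, 0, 0, 0, 0, 0, -1]
  ]
}}

```text
clock: 11.4
ee_pos: [549.6, -140.2, -11.5]
tool_rot: [1.0, -0.02, 0.0, 0.0]
contact_force: [-4.3, 0.8, 7.5]
grip_width: -0.2
```

Place_3 is rigid. Next is place_2.

Request:
{"fn": "apply_moves", "kwargs": {
  "rows": [
    [0, 0, 0, 0, 0, 0.01, -1],
    [0, 0, 0, 0, 0, 0.007, -1],
    [0, 0, 0, 0.002, 0.05, 0, -1],
    [0, 0, 0, 0.002, 0.05, 0, -1],
    [0, 0, 0, 0, 0, -0.009, -1],
    [0, 0, 0, 0, 0, -0.004, -1],
    [0, 0, 0, 0, 0, 0, -1],
    [0, 0, 0, 0, 0, 0, -1]
  ]
}}

```text
clock: 12.4
ee_pos: [553.6, -41.3, -9.2]
tool_rot: [1.0, -0.021, 0.0, 0.0]
contact_force: [-0.1, -0.3, 0.5]
grip_width: -0.3
```

Request:
{"fn": "apply_moves", "kwargs": {
  "rows": [
    [0, 0, 0, 0, 0, -0.001, -1],
    [0, 0, 0, 0, 0, -0.001, -1],
    [0, 0, 0, 0, 0, -0.001, -1],
    [0, 0, 0, 0, 0, -0.001, -1],
    [0, 0, 0, 0, 0, 0, -1]
  ]
}}

```text
clock: 13.02
ee_pos: [553.6, -40.5, -11.5]
tool_rot: [1.0, -0.02, 0.0, 0.0]
contact_force: [-3.5, -0.1, 8.5]
grip_width: 0.0
```

Place_2 is rigid. Next is place_5.

Request:
{"fn": "apply_moves", "kwargs": {
  "rows": [
    [0, 0, 0, 0, 0, 0.01, -1],
    [0, 0, 0, 0, 0, 0.007, -1],
    [0, 0, 0, -0.022, 0.001, 0, -1],
    [0, 0, 0, -0.022, 0.001, 0, -1],
    [0, 0, 0, 0, 0, -0.009, -1],
    [0, 0, 0, 0, 0, -0.004, -1],
    [0, 0, 0, 0, 0, 0, -1],
    [0, 0, 0, 0, 0, 0, -1]
  ]
}}

```text
clock: 14.02
ee_pos: [510.1, -38.3, -9.3]
tool_rot: [1.0, -0.02, 0.0, 0.0]
contact_force: [-0.3, 0.1, 0.5]
grip_width: 0.1
```

Request:
{"fn": "apply_moves", "kwargs": {
  "rows": [
    [0, 0, 0, 0, 0, -0.001, -1],
    [0, 0, 0, 0, 0, -0.001, -1],
    [0, 0, 0, 0, 0, -0.001, -1],
    [0, 0, 0, 0, 0, -0.001, -1],
    [0, 0, 0, 0, 0, 0, -1]
  ]
}}

```text
clock: 14.65
ee_pos: [509.7, -38.2, -11.5]
tool_rot: [1.0, -0.02, 0.0, 0.0]
contact_force: [-3.7, 0.9, 8.3]
grip_width: 0.3
```

Place_5 is rigid. Next is place_4.

Request:
{"fn": "apply_moves", "kwargs": {
  "rows": [
    [0, 0, 0, 0, 0, 0.01, -1],
    [0, 0, 0, 0, 0, 0.007, -1],
    [0, 0, 0, 0.002, 0.05, 0, -1],
    [0, 0, 0, 0.002, 0.05, 0, -1],
    [0, 0, 0, 0, 0, -0.009, -1],
    [0, 0, 0, 0, 0, -0.004, -1],
    [0, 0, 0, 0, 0, 0, -1],
    [0, 0, 0, 0, 0, 0, -1]
  ]
}}

```text
clock: 15.65
ee_pos: [513.5, 60.7, -9.2]
tool_rot: [1.0, -0.021, -0.0, 0.0]
contact_force: [0.1, 0.2, 0.2]
grip_width: -0.2
```

Request:
{"fn": "apply_moves", "kwargs": {
  "rows": [
    [0, 0, 0, 0, 0, -0.001, -1],
    [0, 0, 0, 0, 0, -0.001, -1],
    [0, 0, 0, 0, 0, -0.001, -1],
    [0, 0, 0, 0, 0, -0.001, -1],
    [0, 0, 0, 0, 0, 0, -1]
  ]
}}

```text
clock: 16.27
ee_pos: [513.1, 60.7, -11.5]
tool_rot: [1.0, -0.02, -0.0, 0.001]
contact_force: [-6.6, -3.1, 11.4]
grip_width: 0.2
```

Place_4 is rigid too. Now to confirm place_1.

Request:
{"fn": "apply_moves", "kwargs": {
  "rows": [
    [0, 0, 0, 0, 0, 0.01, -1],
    [0, 0, 0, 0, 0, 0.007, -1],
    [0, 0, 0, 0.022, -0.001, 0, -1],
    [0, 0, 0, 0.022, -0.001, 0, -1],
    [0, 0, 0, 0, 0, -0.009, -1],
    [0, 0, 0, 0, 0, -0.004, -1],
    [0, 0, 0, 0, 0, 0, -1],
    [0, 0, 0, 0, 0, 0, -1]
  ]
}}

```text
clock: 17.27
ee_pos: [557.0, 59.9, -9.3]
tool_rot: [1.0, -0.02, -0.0, 0.0]
contact_force: [0.2, 0.3, -0.1]
grip_width: 0.0
```

Request:
{"fn": "apply_moves", "kwargs": {
  "rows": [
    [0, 0, 0, 0, 0, -0.001, -1],
    [0, 0, 0, 0, 0, -0.001, -1],
    [0, 0, 0, 0, 0, -0.001, -1],
    [0, 0, 0, 0, 0, -0.001, -1],
    [0, 0, 0, 0, 0, 0, -1]
  ]
}}

```text
clock: 17.9
ee_pos: [557.6, 59.8, -11.5]
tool_rot: [1.0, -0.02, 0.0, 0.0]
contact_force: [-3.7, -0.0, 9.1]
grip_width: 0.3
```

All six stopped at about the flush level, so pressing hard doesn't separate them: a soft tile bottoms out there too. The telling signal is a small force of about 2 N just above flush, and a single reading is too noisy to show it. I'll re-probe each tile at about -10.9 and average several readings.

Request:
{"fn": "apply_moves", "kwargs": {
  "rows": [
    [0, 0, 0, 0, 0, 0.0023, -1],
    [0, 0, 0, 0, 0, 0, -1],
    [0, 0, 0, 0, 0, 0, -1]
  ]
}}

```text
clock: 18.27
ee_pos: [557.3, 59.8, -11.3]
tool_rot: [1.0, -0.02, -0.0, 0.0]
contact_force: [0.2, -0.5, -0.2]
grip_width: -0.4
```

```bash
cat > avg.py <<'E'
from h import *
F=[];Z=[];T=[]
for i in range(6):
    env.get_image("top"); o=env.get_obs();F.append(o['contact_force']);Z.append(o['ee_pos'][2]);T.append(o['joint_torque'][1:3])
print(o['clock'],o['ee_pos'].round(1),'F',np.mean(F,0).round(2),'sd',np.std(F,0).round(2),'z',np.mean(Z).round(2),'tau',np.mean(T,0).round(3),np.std(T,0).round(3))
E
python3 avg.py
```

```text
18.575 [557.4  59.8 -11.1] F [ 0.09 -0.48 -0.08] sd [0.46 0.28 0.32] z -11.26 tau [-38.464 -27.555] [0.042 0.027]
```

Request:
{"fn": "apply_moves", "kwargs": {
  "rows": [
    [0, 0, 0, 0, 0, 0.01, -1],
    [0, 0, 0, -0.022, 0.001, 0, -1],
    [0, 0, 0, -0.022, 0.001, 0, -1],
    [0, 0, 0, 0, 0, -0.006, -1],
    [0, 0, 0, 0, 0, -0.003, -1],
    [0, 0, 0, 0, 0, -0.001, -1],
    [0, 0, 0, 0, 0, 0, -1]
  ]
}}

```text
clock: 19.45
ee_pos: [514.0, 61.8, -10.5]
tool_rot: [1.0, -0.02, 0.0, 0.0]
contact_force: [-2.9, 0.6, 5.1]
grip_width: -0.5
```

```bash
python3 avg.py
```

```text
19.75 [514.   61.8 -10.5] F [-1.67 -0.03  4.69] sd [0.32 0.3  0.46] z -10.53 tau [-32.066 -26.14 ] [0.124 0.18 ]
```

Place_4 stands out with 4.7 N at -10.5, where the others read zero. I'll step through it to see whether it yields.

Request:
{"fn": "apply_moves", "kwargs": {
  "rows": [
    [0, 0, 0, 0, 0, 0.001, -1],
    [0, 0, 0, 0, 0, 0, -1],
    [0, 0, 0, 0, 0, 0, -1]
  ]
}}

```text
clock: 20.12
ee_pos: [514.0, 61.8, -9.9]
tool_rot: [1.0, -0.02, 0.001, 0.0]
contact_force: [1.1, -0.1, 1.7]
grip_width: -0.4
```

```bash
python3 avg.py
```

```text
20.425 [513.7  61.8  -9.9] F [1.54 0.31 1.68] sd [0.45 0.46 0.39] z -9.91 tau [-33.279 -25.709] [0.031 0.027]
```

Request:
{"fn": "apply_moves", "kwargs": {
  "rows": [
    [0, 0, 0, 0, 0, -0.002, -1],
    [0, 0, 0, 0, 0, 0, -1],
    [0, 0, 0, 0, 0, 0, -1]
  ]
}}

```text
clock: 20.8
ee_pos: [513.5, 61.8, -11.1]
tool_rot: [1.0, -0.02, -0.0, 0.0]
contact_force: [-1.2, -0.3, 6.3]
grip_width: 0.2
```

```bash
python3 avg.py
```

```text
21.1 [513.5  61.8 -11.1] F [-0.76 -0.29  6.63] sd [0.26 0.52 0.38] z -11.13 tau [-31.074 -24.875] [0.003 0.001]
```

Place_4 yields with force (-9.9, -10.5, -11.1 at 1.7, 4.7, 6.6 N), while the others stay rigid. Now its nominal centre: move to about (485, 62.5).

Request:
{"fn": "apply_moves", "kwargs": {
  "rows": [
    [0, 0, 0, 0, 0, 0.01, -1],
    [0, 0, 0, -0.028, 0.001, 0, -1],
    [0, 0, 0, 0, 0, -0.004, -1],
    [0, 0, 0, 0, 0, -0.002, -1],
    [0, 0, 0, 0, 0, -0.001, -1],
    [0, 0, 0, 0, 0, 0, -1]
  ]
}}

```text
clock: 21.85
ee_pos: [485.7, 62.8, -9.0]
tool_rot: [1.0, -0.02, -0.0, 0.0]
contact_force: [-2.2, 0.4, 1.6]
grip_width: 0.2
```

```bash
python3 avg.py
```

```text
22.15 [485.7  62.8  -8.9] F [-1.34  0.26  1.77] sd [0.71 0.31 0.2 ] z -8.9 tau [-31.033 -27.178] [0.008 0.043]
```

Request:
{"fn": "apply_moves", "kwargs": {
  "rows": [
    [0, 0, 0, 0, 0, -0.001, -1],
    [0, 0, 0, 0, 0, -0.001, -1],
    [0, 0, 0, 0, 0, 0, -1]
  ]
}}

```text
clock: 22.52
ee_pos: [485.7, 62.8, -10.7]
tool_rot: [1.0, -0.02, 0.0, 0.0]
contact_force: [-0.8, -0.2, 3.8]
grip_width: -0.1
```

```bash
python3 avg.py
```

```text
22.825 [485.7  62.8 -10.8] F [-1.77 -0.04  3.91] sd [0.32 0.32 0.58] z -10.73 tau [-29.921 -26.243] [0.065 0.071]
```

At its centre, place_4 gives a spring of about 1.2 N/mm from about -7.5, which matches the 4 mm and 5 N described. It's the loose tile. Pressing on to the stop.

Request:
{"fn": "apply_moves", "kwargs": {
  "rows": [
    [0, 0, 0, 0, 0, -0.001, -1],
    [0, 0, 0, 0, 0, -0.001, -1],
    [0, 0, 0, 0, 0, 0, -1],
    [0, 0, 0, 0, 0, 0, -1]
  ]
}}

```text
clock: 23.32
ee_pos: [485.6, 62.8, -11.6]
tool_rot: [1.0, -0.02, 0.0, 0.0]
contact_force: [-3.5, -0.4, 11.0]
grip_width: 0.2
```

```bash
python3 avg.py; python3 -c "
from h import *
o=env.get_obs();print(o['wrist_torque'],o['tool_rot'])"
```

```text
23.625 [485.7  62.8 -11.6] F [-4.94 -0.41 11.69] sd [0.67 0.63 0.38] z -11.57 tau [-26.756 -24.809] [0.002 0.   ]
[-0.1126423   0.82687166 -0.02033769] [ 9.99804003e-01 -1.97968663e-02  1.68475971e-04  1.03697755e-04]
```

It stops at -11.57 with 11.7 N, the same level as its rigid neighbours. I'll ease the sideways load and check the position in a picture.

Request:
{"fn": "apply_moves", "kwargs": {
  "rows": [
    [0, 0, 0, -0.001, 0, 0.0005, -1],
    [0, 0, 0, 0, 0, 0, -1],
    [0, 0, 0, 0, 0, 0, -1]
  ]
}}

```text
clock: 24.0
ee_pos: [485.7, 62.8, -11.5]
tool_rot: [1.0, -0.02, 0.001, 0.0]
contact_force: [-0.7, 0.2, 6.7]
grip_width: 0.2
```

```bash
python3 avg.py; python3 - <<'E'
from h import *
s=shot("scene","s5");T=np.array(s["extrinsics"]);K=np.array(s["K"])
def pr(p):
    c=T[:3,:3]@p+T[:3,3]; q=K@[c[0],-c[1],-c[2]]; return q[:2]/q[2]
c=pr((484.8,62.4,16)); x0,y0=int(c[0])-45,int(c[1])-35
im=cv2.resize(s["pixels"][y0:y0+60,x0:x0+80],(800,600),interpolation=cv2.INTER_CUBIC)
im=np.clip(im.astype(float)*1.6+15,0,255).astype(np.uint8)
for a,b in[(-48,-48),(48,-48),(48,48),(-48,48)]:
    q=(pr((484.8+a+.038*b,62.4+b-.038*a,16))-[x0,y0]+.5)*10; cv2.circle(im,(int(q[0]),int(q[1])),4,(0,0,255),-1)
q=(pr((485.6,62.8,16))-[x0,y0]+.5)*10; cv2.circle(im,(int(q[0]),int(q[1])),4,(255,0,255),-1); print(q)
cv2.imwrite('pics/s5c.png',im)
E
```

```text
24.3 [485.7  62.8 -11.5] F [-1.03 -0.18  6.5 ] sd [0.49 0.41 0.5 ] z -11.54 tau [-28.617 -24.786] [0.005 0.001]
[457.5306711  360.94161317]
```

View pics/s5c.png

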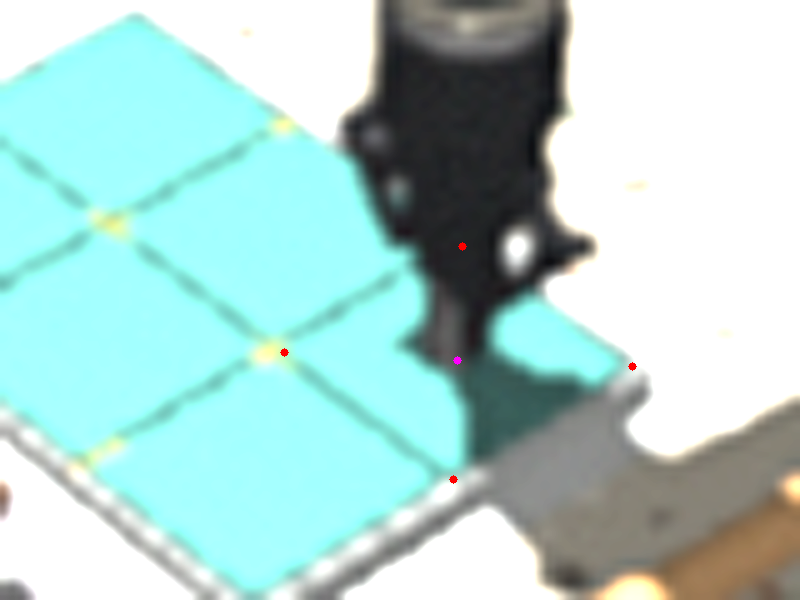

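The fingertips press close to the middle of place_4, at about (450,350) in the crop. The projected tile corners match the picture, and the tile looks level with its neighbours. I'll add a touch of force, check that nothing else moved, then hand in.

Request:
{"fn": "apply_moves", "kwargs": {
  "rows": [
    [0, 0, 0, 0, 0, -0.0003, -1],
    [0, 0, 0, 0, 0, 0, -1],
    [0, 0, 0, 0, 0, 0, -1]
  ]
}}

```text
clock: 24.72
ee_pos: [485.7, 62.8, -11.6]
tool_rot: [1.0, -0.02, 0.001, 0.0]
contact_force: [-2.5, 0.4, 9.1]
grip_width: 0.2
```

```bash
python3 avg.py; python3 - <<'E'
from h import *
a=cv2.imread('pics/scene0.png');b=cv2.imread('pics/s5.png')
for n,(x0,y0,x1,y1) in dict(saucer=(400,258,452,302),tin=(355,260,395,305),mallet=(280,222,352,270),trowel=(200,225,262,275),tub=(236,168,255,186),jar=(186,152,212,190),pail=(178,100,236,160)).items():
    f=lambda i:cv2.cvtColor(i[y0:y1,x0:x1],cv2.COLOR_BGR2GRAY).astype(np.float32)
    print(n,np.round(cv2.phaseCorrelate(f(a),f(b)),2).tolist() if 0 else cv2.phaseCorrelate(f(a),f(b)))
env.hand_in()
print(env.get_obs()['contact_force'])
E
```

```text
25.025 [485.7  62.8 -11.6] F [-1.78 -0.29  8.07] sd [0.55 0.47 0.37] z -11.56 tau [-27.946 -24.518] [0.001 0.   ]
saucer ((0.038097856074941205, 0.45624597204910344), 0.9959842996832765)
tin ((0.017340976709231626, 0.4929899746347921), 1.0007151516278585)
mallet ((0.011889728296679891, 0.23632614424176168), 0.6431967264248265)
trowel ((-0.013474449887340256, 0.0165340073290281), 1.0012089012563228)
tub ((-0.008212135763544737, 0.003576418537228676), 0.9993572394880984)
jar ((0.5299474890774007, -0.023478199424801005), 1.004619777975259)
pail ((-0.01774195440678028, 0.0196809540621814), 1.00892828490999)
the job is handed in; nothing more can be done
the job is handed in; nothing more can be done
```

The loose tile is the one at place_4 (−50 mm along x, +100 mm along y). I pressed it flush and handed the job in at about 25 s with the shut fingers still holding it down at about 8 N.

**How I found it:** Near its centre it gave like a spring, about 1.2 N/mm over roughly 4 mm. It then stopped at reported z ≈ -11.56, the same level as the five other tiles (-11.5).

**Everything else on the ledge:** Comparing the first and last scene pictures, each loose thing shifted by at most 0.53 px. That is a few mm at most, and it may only be measurement noise.

**What disagreed or was not checked:**
- **Height reading:** the reported TCP height was about 27 mm too low at contact. I used the contact level on the rigid tiles as the flush reference instead.
- **First round of presses:** all six tiles seemed rigid when pressed hard. Averaged readings just above flush then picked out place_4. Only place_1 and place_4 got those averaged readings; I ruled out place_2, 3, 5 and 6 on the first round alone.
- **Off-centre press on place_4:** it felt stiffer than the task describes, and I did not find out why.
- **Tilt:** I did not measure it directly. I judged the tile level because it stopped at its neighbours' height under flat fingertips, about 5 mm from its centre by the picture.

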